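# Shingle the copper chill plates along the mould frame

## Robot

A 7-joint arm with a two-finger parallel gripper is mounted at the origin on the work surface. World frame = base frame: x ahead of the robot, y to its left, z up, the work surface at z = 0. Lengths are in m, angles in rad, forces in N, time in s.
With the tool pointing down it reaches from about 0.4 to 0.875 m from the base axis. Payload 4.4 kg.
Tool frame: the origin (TCP) lies on the mounting face of the last link; the fingertips stand 173 mm ahead of it and the grasp point (between the pads) lies 155 mm ahead of it (bot.grasp_offset is the distance from the TCP to the grasp point, in m); z points along the fingers, y is the line along which they close (so a half turn about z gives the same grasp; the last joint's range is limited). The gripper opens to 85 mm and grips with 20 to 120 N. Pads are 22 mm wide; open, the fingers measure 114 mm over their backs; the gripper's body (76 mm by 85 mm) begins 54 mm behind the grasp point. The pads swing forward as they close: fully open they stand 13 mm farther back than shut.
Start: joints at [-1.413, 0.628, 0.038, 1.517, -0.027, 0.996, -0.02], TCP at [0.144, 0.634, 0.405] pointing down, gripper open.
Joint ranges: [-3.06, 3.06], [-0.37, 2.12], [-1.25, 1.32], [0.18, 2.47], [-1.1, 4.24], [0.23, 1.98], [-2.94, 2.94]. Speed limits (rad/s): [2.57, 2.57, 3.14, 3.14, 3.14, 3.14, 3.14].

## Interface

Orientations are given as a unit quaternion [w, x, y, z].
In Python, from plant import sensors, optics, bot gives the robot as it stands.
- The arm moves only by the tool jog_arm, never from a script. Its argument "motion" is a list of rows, each an object of numbers: "x", "y", "z": the shift along the tool's x, y, z as a fraction of full scale; "ax", "ay", "az": the turn, a rotation vector about the tool's x, y, z as a fraction of full scale; "gripper": the closure in counts, from 0 (fully open) to 255 (shut). A call has 1 to 12 rows; each row shifts and turns the commanded pose from where the row before left it, along the tool's axes as they then stand; what a row does not reach is not made up. Full scale, the value 1, is 20 mm for a shift and 0.08 rad for a turn. A row lasts 1/8 s, in which the tool goes at most 62.5 mm and 10.7 degrees, less where a joint would pass 70% of its speed; a pose out of reach is approached as far as the arm can. A call with a number of a shift or a turn outside -1 to 1 is refused whole. A call with a gripper value outside its range is refused whole. The fingers move at their own pace and stop on an object; "newtons" is the grip in N (left out, the last holds). Time passes only in rows, so rows that do not move let the fingers close. It gives the time, the measured TCP pose, the force, the opening and the grip force at its end, in the units of the state.
- sensors.get_obs(): the state, without advancing time (a new reading comes with each control period).
- optics.capture(name): name is "scene" or "top" or "wrist"; returns the picture (420x560x3 uint8, red, green, blue); there is no depth.
- optics.camera_info(name): a dict with "fov_y" (degrees; the focal length in pixels is half the picture's height over the tangent of half this angle, whatever the lens; pixels are square), "cx", "cy" (the principal point, pixels), "k1" (the pictures are not rectified: a ray, as slopes to the right and down, at radius r is drawn at 1 + k1 r^2 times it, then the intrinsics apply), "origin" and "attitude" of the camera in the world. Camera axes: x right, y down, z forward; pixel columns grow to the right and rows downward; lengths in m; the calibration is good to about 2 mm. A picture is of the moment at which its call begins: read the wrist's pose just before it. camera_info takes no time and is no camera call; for the wrist camera it gives the pose at the moment of the call.
- bot.job_done(): hands the job in; it is judged then, once.
The state is a dict: "time_s": time; "joints": joint angles; "qd": joint speeds; "joint_efforts": joint torques, N m; "ee_pos": TCP position; "orientation": TCP orientation; "wrist_force": force on the tool from outside, world axes, zero at the start; "ft_torque": the same for the moment, N m; "opening": opening from 0.0 (shut) to 1.0 (fully open); "finger_force": force on a finger pad.
Only numpy, scipy, OpenCV 4.12 (cv2) and the standard library are available. Lean on these libraries where they do the work, as an engineer would, in place of code of your own. Each camera call takes 0.05 s, during which the arm holds its last target. There are 200 camera calls.

## Task

One copper chill plate already lies flat at one end of the yellow mould frame; shingle the two loose copper plates on after it, in line along the middle of the frame, so that air gets under them and each can be picked off singly. Each plate laid must overlap the one before it by about 25 mm, its tail resting on top of that plate and its far end down on the floor of the frame. Lay them down gently rather than letting them fall, and leave the first plate where it lies.

Things in the scene. Friction and masses are not known exactly. Their poses are not given: they have to be found in the camera images.
- tray: yellow-painted steel mould frame, a shallow tray fixed to the bench: 290 mm long (its x), 150 wide (its y); inner floor 4 mm above the bench; rim 5 mm thick, its top 11 mm above the bench. Origin: centre of its underside, on the bench; z up. The first plate lies at the -x end, centre 78 to 92 mm from the origin; the row grows towards +x along the middle line
- plate_first: flat copper bar 90 mm long (its x), 40 wide (its y), 10 thick, 0.25 to 0.42 kg, a small dark screw spot near each end of its top; origin: centre of its underside, z up; both ends alike. This is the first plate, already lying flat on the frame's inner floor at its -x end, loose, its length along the frame
- plate_a: flat copper bar 90 mm long (its x), 40 wide (its y), 10 thick, 0.25 to 0.42 kg, a small dark screw spot near each end of its top; origin: centre of its underside, z up; both ends alike. Starts loose and flat on the bench; its place in the row (second or third) is free. A steel-grey plate of the same shape lies near it and is not wanted
- plate_b: flat copper bar 90 mm long (its x), 40 wide (its y), 10 thick, 0.25 to 0.42 kg, a small dark screw spot near each end of its top; origin: centre of its underside, z up; both ends alike. Starts loose and flat on the bench; alike to plate_a and interchangeable with it

How it is judged:
At the end, for the whole second after the job is handed in: At rest in the frame, either order: each centre 52-80 mm past that of the plate before (overlap 10-38 mm), within 18 mm of the middle line and 12 deg of its direction, sloping 5-15 deg, tail on the plate before, far end on the floor (underside centre 6.5-17.5 mm up). First plate moved under 15 mm (y of plate_a in the frame of tray between -0.018 and 0.018 m and z of plate_a in the frame of tray between 0.0065 and 0.0175 m and angle between plate_a's own z axis and vertical between 0.08 and 0.27 rad and angle between the y axis of each of plate_a, plate_b and the y axis of tray, either way round below 0.21 rad and linear speed of each of plate_a, plate_b below 0.02 m/s and y of plate_b in the frame of tray between -0.018 and 0.018 m and z of plate_b in the frame of tray between 0.0065 and 0.0175 m and angle between plate_b's own z axis and vertical between 0.08 and 0.27 rad and distance of plate_first from where it was at the start of the episode below 0.015 m and ((horizontal distance between plate_first and plate_a between 0.052 and 0.08 m and horizontal distance between plate_a and plate_b between 0.052 and 0.08 m and horizontal distance between plate_first and plate_b above 0.1 m) or (horizontal distance between plate_first and plate_b between 0.052 and 0.08 m and horizontal distance between plate_b and plate_a between 0.052 and 0.08 m and horizontal distance between plate_first and plate_a above 0.1 m))); the robot touches nothing.
It fails at once if plate_a let fall from a height (in free fall at over 0.3 m/s while 60 mm or more above the bench) (height (world z) of plate_a above 0.06 m and contact force between plate_a and anything else below 0.05 N and linear speed of plate_a above 0.3 m/s).
It fails at once if plate_b let fall from a height (in free fall at over 0.3 m/s while 60 mm or more above the bench) (height (world z) of plate_b above 0.06 m and contact force between plate_b and anything else below 0.05 N and linear speed of plate_b above 0.3 m/s).
It also fails if it takes over 56 s, if anything falls off the work surface, if the arm or the gripper's body presses on something with over 40 N, if the wrist force passes 120 N, or if a joint passes its speed limit or range.

## Working session

There is one attempt and no reset: what is moved stays moved. The work goes in short steps, Python scripts to look and compute and a tool call to move; the robot and the scene stay as the last step left them, time stands still between calls to the robot, and variables do not carry over. Pictures are saved under pics/ and viewed, at most 10 in all, crops included, and the job is handed in when it is done.

Besides the shell and the picture viewer there is one more tool, called as name(argument=value, ...) on one line, values as JSON. jog_arm: Moves the arm, as the interface text tells. Its arguments: {"type":"object","properties":{"motion":{"type":"array","items":{"type":"object","properties":{"x":{"type":"number"},"y":{"type":"number"},"z":{"type":"number"},"ax":{"type":"number"},"ay":{"type":"number"},"az":{"type":"number"},"gripper":{"type":"number"}}}},"newtons":{"type":"number"}},"required":["motion"]}

```bash
mkdir -p pics; python3 - <<'E'
from plant import sensors, optics, bot
import cv2,json
o=sensors.get_obs();print(o)
for n in("top","scene","wrist"):
    print(n,optics.camera_info(n))
im=optics.capture("top");cv2.imwrite("pics/top1.png",im[:,:,::-1])
im=optics.capture("scene");cv2.imwrite("pics/scene1.png",im[:,:,::-1])
print(bot.grasp_offset)
E
```

```text
{'time_s': 0.0, 'joints': array([-1.41280378,  0.62934305,  0.03840836,  1.51835585, -0.02695932,
        0.9963151 , -0.02001465]), 'qd': array([-0.00073863, -0.00098293, -0.00016058,  0.00093966, -0.00155461,
       -0.00067688, -0.00074415]), 'joint_efforts': array([ 1.63923680e-03, -5.63399720e+01,  1.22641459e+00, -1.93438160e+01,
        1.08775223e-02,  1.04241085e-02, -1.97064389e-05]), 'ee_pos': array([0.14414604, 0.63351362, 0.40379406]), 'orientation': array([-8.67690272e-05,  1.11645503e-01,  9.93747642e-01, -9.48148207e-04]), 'wrist_force': array([-0.07352761,  0.81534426, -0.93253744]), 'ft_torque': array([-0.00399669, -0.02256536,  0.02026946]), 'finger_force': 0.0, 'opening': 0.9999512990684398}
top {'fov_y': 47.096471374516106, 'cx': 271.4039716949928, 'cy': 208.89894723275071, 'k1': -0.035796331351814585, 'origin': array([ 0.31499852, -0.04384298,  1.02910911]), 'attitude': array([ 0.08398079, -0.69148684,  0.71273018, -0.08251594])}
scene {'fov_y': 44.296508243297694, 'cx': 280.292903114153, 'cy': 214.26295074896552, 'k1': -0.1756621364259909, 'origin': array([1.03916095, 0.20568292, 0.89304533]), 'attitude': array([-0.15336332,  0.50206402,  0.81277775, -0.25259404])}
wrist {'fov_y': 68.12409456113893, 'cx': 278.48971650904, 'cy': 210.90370679262176, 'k1': -0.00669420466789781, 'origin': array([0.07960738, 0.64883971, 0.37326964]), 'attitude': array([0.10311246, 0.77446976, 0.61883532, 0.08128505])}
0.1547
```

View pics/top1.png

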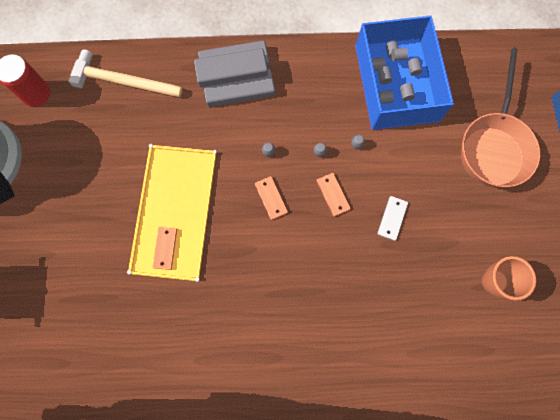

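The top view shows the yellow frame (corners about (151,146), (216,151), (198,280), (129,273)) with the first plate at (164,248). The loose copper plates are at (271,198) and (334,195), and the grey one is at (393,218).

```bash
cat > h.py <<'E'
import numpy as np, cv2
from scipy.spatial.transform import Rotation as R
from plant import sensors, optics, bot
def rot(q): return R.from_quat([q[1],q[2],q[3],q[0]])
def cast(info,pts,z,shape=(420,560)):
    f=shape[0]/2/np.tan(np.radians(info["fov_y"]/2))
    d=(np.asarray(pts,float).reshape(-1,2)-[info["cx"],info["cy"]])/f
    u=d.copy()
    for _ in range(20): u=d/(1+info["k1"]*(u**2).sum(1,keepdims=True))
    r=rot(info["attitude"]).apply(np.c_[u,np.ones(len(u))])
    o=info["origin"]; return o+r*((z-o[2])/r[:,2])[:,None]
def rects(mask,amin,amax):
    cs,_=cv2.findContours(mask.astype(np.uint8),cv2.RETR_EXTERNAL,cv2.CHAIN_APPROX_NONE)
    return [c for c in cs if amin<cv2.contourArea(c)<amax]
def box(info,c,z):
    p=cast(info,c.reshape(-1,2),z)[:,:2]
    (cx,cy),(w,h),a=cv2.minAreaRect((p*1000).astype(np.float32))
    if w<h: w,h,a=h,w,a+90
    return np.array([cx,cy,w,h,(a+90)%180-90])
def masks(im):
    h=cv2.cvtColor(im,cv2.COLOR_RGB2HSV);H,S,V=[h[...,i].astype(int) for i in range(3)]
    return (H>=5)&(H<=13)&(S>90)&(V>185),(H>=20)&(H<=34)&(S>120)&(V>120)
def pose():
    o=sensors.get_obs();r=rot(o["orientation"]);g=o["ee_pos"]+r.apply([0,0,bot.grasp_offset])
    print("t",round(o["time_s"],2),"grasp",(g*1000).round(1),"x",r.apply([1,0,0]).round(3),"y",r.apply([0,1,0]).round(3),"z",r.apply([0,0,1]).round(3),"F",o["wrist_force"].round(1),"op",round(o["opening"],3))
E
python3 - <<'E'
from h import *
im=cv2.imread("pics/top1.png")[:,:,::-1].copy();i=optics.camera_info("top")
c,y=masks(im)
for m,z,a,b in((c,.01,150,2000),(y|c,.011,3000,20000)):
    for k in rects(m,a,b): print(cv2.boundingRect(k),box(i,k,z).round(1))
np.set_printoptions(suppress=True)
print(cast(i,[(151,146),(216,151),(198,280),(129,273)],.011).round(4))
pose()
E
```

```text
(482, 256, 54, 44) [ 397.8 -547.3  107.8   93.    63.9]
(153, 227, 23, 43) [481.6 186.6  89.   38.2  -7. ]
(255, 176, 33, 44) [586.5 -43.7  91.6  41.6  22.6]
(316, 173, 34, 43) [ 589.9 -180.3   91.6   42.5   21.7]
(132, 145, 83, 136) [563.7 165.7 292.1 141.5  -7.5]
(461, 113, 79, 74) [ 683.3 -565.8  176.1  175.8  -10.8]
[[0.714  0.2215 0.011 ]
 [0.6971 0.0748 0.011 ]
 [0.4109 0.1135 0.011 ]
 [0.4297 0.2601 0.011 ]]
t 0.1 grasp [144.1 633.3 249.2] x [-0.975  0.222 -0.   ] y [ 0.222  0.975 -0.002] z [-0.    -0.002 -1.   ] F [ 0.  -0.3  0.6] op 1.002
```

View pics/scene1.png

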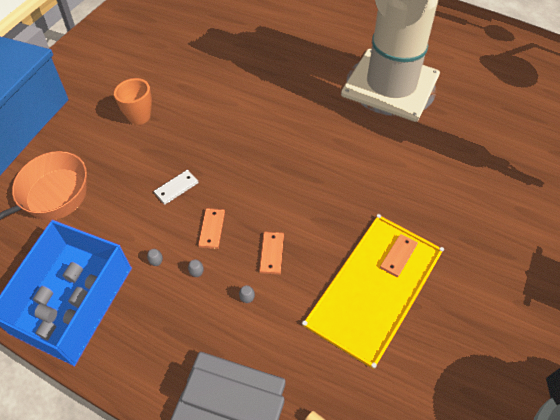

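jog_arm(motion=[{"x": -0.97, "y": -0.94}, {"x": -0.97, "y": -0.94}, {"x": -0.97, "y": -0.94}, {"x": -0.97, "y": -0.94}, {"x": -0.97, "y": -0.94}, {"x": -0.97, "y": -0.94}, {"x": -0.97, "y": -0.94}, {"x": -0.97, "y": -0.94}, {"x": -0.97, "y": -0.94}, {"x": -0.97, "y": -0.94}, {"x": -0.97, "y": -0.94}, {"x": -0.97, "y": -0.94}])

```text
$.motion[0]: bad value
```

jog_arm(motion=[{"x": -0.97, "y": -0.94}, {"x": -0.97, "y": -0.94}, {"x": -0.97, "y": -0.94}, {"x": -0.97, "y": -0.94}, {"x": -0.97, "y": -0.94}, {"x": -0.97, "y": -0.94}, {"x": -0.97, "y": -0.94}, {"x": -0.97, "y": -0.94}, {"x": -0.97, "y": -0.94}, {"x": -0.97, "y": -0.94}, {"x": -0.97, "y": -0.94}, {"x": -0.97, "y": -0.94}])

```text
$.motion[0]: bad value
```

jog_arm(motion=[{"x": -0.97, "y": -0.94}, {"x": -0.97, "y": -0.94}, {"x": -0.97, "y": -0.94, "az": -0.96}, {"x": -0.97, "y": -0.6, "az": -0.96}, {"az": -0.97, "z": 0.6}, {"az": -0.97, "z": 0.6}, {"az": -0.97, "z": 0.6}, {"az": -0.97, "z": 0.6}, {"az": -0.97, "z": 0.6}, {"az": -0.97, "z": 0.6}, {}])

```text
$.motion[0]: bad value
```

```bash
cat >> h.py <<'E'
def togo(p,ang,tilt=0):
    """remaining: turn (tool frame, units) then shift (units, axes after the turn), for grasp point p (mm), row heading ang deg"""
    o=sensors.get_obs();r=rot(o["orientation"])
    x=-np.array([np.cos(np.radians(ang)),np.sin(np.radians(ang)),0]);z=np.array([0,0,-1.]);y=np.cross(z,x)
    t=R.from_matrix(np.c_[x,y,z])*R.from_rotvec([0,tilt,0])
    turn=(r.inv()*t).as_rotvec()/.08
    tcp=np.array(p)/1000-t.apply([0,0,bot.grasp_offset])
    print("turn",turn.round(2),"shift after",(t.inv().apply(tcp-o["ee_pos"])/.02).round(2),"shift first",(r.inv().apply(tcp-o["ee_pos"])/.02).round(2))
E
python3 - <<'E'
from h import *
i=optics.camera_info("wrist");pose();im=optics.capture("wrist");cv2.imwrite("pics/w1.png",im[:,:,::-1])
c,y=masks(im)
for k in rects(c,800,1e5): print(cv2.boundingRect(k),box(i,k,.010).round(1))
togo([586.5,-43.7,150],22.6)
print(sensors.get_obs()["joints"].round(2))
E
```

```text
t 0.1 grasp [144.1 633.3 249.2] x [-0.975  0.222 -0.   ] y [ 0.222  0.975 -0.002] z [-0.    -0.002 -1.   ] F [ 0.  -0.3  0.6] op 1.002
turn [-0.02 -0.01 -7.73] shift after [ -7.4  -39.76   4.97] shift first [-29.08 -28.1    5.01]
[-1.41  0.63  0.04  1.52 -0.03  1.   -0.02]
```

View pics/w1.png

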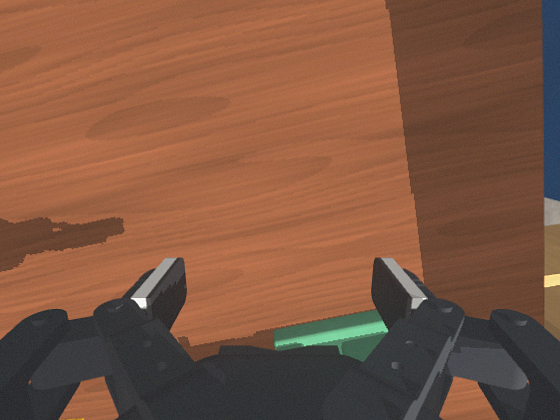

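The moves were refused, probably because rows need every key. The picture shows only bench, the open fingers and a green object at (330,335).

jog_arm(motion=[{"x": -0.97, "y": -0.94, "z": 0, "ax": 0, "ay": 0, "az": 0, "gripper": 0}, {"x": -0.97, "y": -0.94, "z": 0, "ax": 0, "ay": 0, "az": 0, "gripper": 0}, {"x": -0.97, "y": -0.94, "z": 0, "ax": 0, "ay": 0, "az": 0, "gripper": 0}, {"x": -0.97, "y": -0.94, "z": 0, "ax": 0, "ay": 0, "az": 0, "gripper": 0}, {"x": -0.97, "y": -0.94, "z": 0, "ax": 0, "ay": 0, "az": 0, "gripper": 0}, {"x": -0.97, "y": -0.94, "z": 0, "ax": 0, "ay": 0, "az": 0, "gripper": 0}, {"x": -0.97, "y": -0.94, "z": 0, "ax": 0, "ay": 0, "az": 0, "gripper": 0}, {"x": -0.97, "y": -0.94, "z": 0, "ax": 0, "ay": 0, "az": 0, "gripper": 0}, {"x": -0.97, "y": -0.94, "z": 0, "ax": 0, "ay": 0, "az": 0, "gripper": 0}, {"x": -0.97, "y": -0.94, "z": 0, "ax": 0, "ay": 0, "az": 0, "gripper": 0}, {"x": -0.97, "y": -0.94, "z": 0, "ax": 0, "ay": 0, "az": 0, "gripper": 0}, {"x": -0.97, "y": -0.94, "z": 0, "ax": 0, "ay": 0, "az": 0, "gripper": 0}], newtons=60)

```text
time_s: 1.65
ee_pos: [0.3216, 0.3613, 0.4046]
orientation: [-0.0, 0.112, 0.994, -0.0]
wrist_force: [-0.9, 1.5, 0.3]
opening: 1.003
finger_force: 0.0
```

jog_arm(motion=[{"x": -0.97, "y": -0.94, "z": 0, "ax": 0, "ay": 0, "az": 0, "gripper": 0}, {"x": -0.97, "y": -0.94, "z": 0, "ax": 0, "ay": 0, "az": 0, "gripper": 0}, {"x": -0.97, "y": -0.94, "z": 0, "ax": 0, "ay": 0, "az": 0, "gripper": 0}, {"x": -0.97, "y": -0.94, "z": 0, "ax": 0, "ay": 0, "az": 0, "gripper": 0}, {"x": -0.97, "y": -0.94, "z": 0, "ax": 0, "ay": 0, "az": 0, "gripper": 0}, {"x": -0.97, "y": -0.94, "z": 0, "ax": 0, "ay": 0, "az": 0, "gripper": 0}, {"x": -0.97, "y": -0.94, "z": 0, "ax": 0, "ay": 0, "az": 0, "gripper": 0}, {"x": -0.97, "y": -0.94, "z": 0, "ax": 0, "ay": 0, "az": 0, "gripper": 0}, {"x": -0.97, "y": -0.94, "z": 0, "ax": 0, "ay": 0, "az": 0, "gripper": 0}, {"x": -0.97, "y": -0.94, "z": 0, "ax": 0, "ay": 0, "az": 0, "gripper": 0}, {"x": -0.97, "y": -0.94, "z": 0, "ax": 0, "ay": 0, "az": 0, "gripper": 0}, {"x": -0.97, "y": -0.94, "z": 0, "ax": 0, "ay": 0, "az": 0, "gripper": 0}])

```text
time_s: 3.15
ee_pos: [0.4984, 0.0897, 0.4046]
orientation: [-0.0, 0.112, 0.994, -0.0]
wrist_force: [1.0, -0.4, -0.2]
opening: 1.002
finger_force: 0.0
```

jog_arm(motion=[{"x": -0.97, "y": -0.94, "z": 0, "ax": 0, "ay": 0, "az": 0, "gripper": 0}, {"x": -0.97, "y": -0.94, "z": 0, "ax": 0, "ay": 0, "az": 0, "gripper": 0}, {"x": -0.97, "y": -0.94, "z": 0, "ax": 0, "ay": 0, "az": 0, "gripper": 0}, {"x": -0.97, "y": -0.94, "z": 0, "ax": 0, "ay": 0, "az": -0.96, "gripper": 0}, {"x": -0.5, "y": -0.94, "z": 0.5, "ax": 0, "ay": 0, "az": -0.96, "gripper": 0}, {"x": 0, "y": -0.6, "z": 0.6, "ax": 0, "ay": 0, "az": -0.97, "gripper": 0}, {"x": 0, "y": 0, "z": 0.6, "ax": 0, "ay": 0, "az": -0.97, "gripper": 0}, {"x": 0, "y": 0, "z": 0.6, "ax": 0, "ay": 0, "az": -0.97, "gripper": 0}, {"x": 0, "y": 0, "z": 0.6, "ax": 0, "ay": 0, "az": -0.97, "gripper": 0}, {"x": 0, "y": 0, "z": 0.6, "ax": 0, "ay": 0, "az": -0.97, "gripper": 0}, {"x": 0, "y": 0, "z": 0.6, "ax": 0, "ay": 0, "az": -0.97, "gripper": 0}, {"x": 0, "y": 0, "z": 0, "ax": 0, "ay": 0, "az": 0, "gripper": 0}])

```text
time_s: 4.65
ee_pos: [0.5629, -0.0322, 0.3218]
orientation: [-0.001, -0.196, 0.981, 0.0]
wrist_force: [0.4, 0.9, 0.2]
opening: 1.001
finger_force: 0.0
```

```bash
python3 - <<'E'
from h import *
i=optics.camera_info("wrist");pose();im=optics.capture("wrist");cv2.imwrite("pics/w2.png",im[:,:,::-1])
c,y=masks(im)
for k in rects(c,800,1e5): print(cv2.boundingRect(k),box(i,k,.010).round(1))
togo([586.5,-43.7,60],22.6)
print(sensors.get_obs()["joints"].round(2))
E
```

```text
t 4.65 grasp [562.5 -32.1 167.1] x [-0.923 -0.384  0.002] y [-0.384  0.923  0.001] z [-0.002  0.    -1.   ] F [0.4 0.9 0.2] op 1.001
(233, 172, 43, 92) [587.3 -45.2  89.6  39.   22.5]
(480, 160, 80, 100) [482.  188.5  90.5  39.4  -7. ]
(85, 121, 58, 95) [ 592.6 -179.5   84.9   43.4   21.6]
turn [ 0.01 -0.01 -0.01] shift after [-0.85 -0.98  5.38] shift first [-0.86 -0.98  5.38]
[ 0.05  0.61 -0.07  1.84  0.06  0.69  1.91]
```

View pics/w2.png

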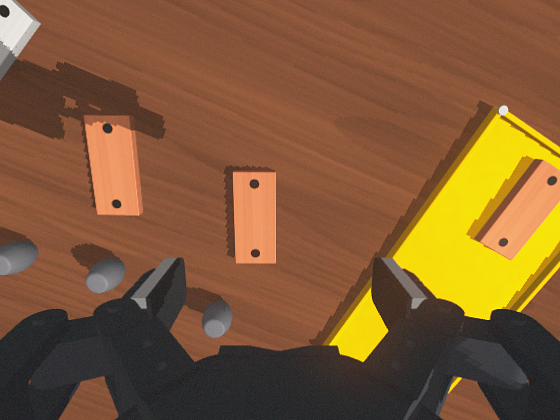

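The plate is at (254,218), nicely aligned with the tool, and the pegs are clear of the fingers.

jog_arm(motion=[{"x": -0.45, "y": -0.53, "z": 0.8, "ax": 0, "ay": 0, "az": 0, "gripper": 50}, {"x": -0.44, "y": -0.52, "z": 0.9, "ax": 0, "ay": 0, "az": 0, "gripper": 50}, {"x": 0, "y": 0, "z": 1, "ax": 0, "ay": 0, "az": 0, "gripper": 50}, {"x": 0, "y": 0, "z": 1, "ax": 0, "ay": 0, "az": 0, "gripper": 50}, {"x": 0, "y": 0, "z": 1, "ax": 0, "ay": 0, "az": 0, "gripper": 50}, {"x": 0, "y": 0, "z": 1, "ax": 0, "ay": 0, "az": 0, "gripper": 50}, {"x": 0, "y": 0, "z": 0.7, "ax": 0, "ay": 0, "az": 0, "gripper": 50}, {"x": 0, "y": 0, "z": 0.5, "ax": 0, "ay": 0, "az": 0, "gripper": 50}, {"x": 0, "y": 0, "z": 0.4, "ax": 0, "ay": 0, "az": 0, "gripper": 50}, {"x": 0, "y": 0, "z": 0.2, "ax": 0, "ay": 0, "az": 0, "gripper": 50}, {"x": 0, "y": 0, "z": 0, "ax": 0, "ay": 0, "az": 0, "gripper": 50}])

```text
time_s: 6.08
ee_pos: [0.5879, -0.0446, 0.1726]
orientation: [-0.0, -0.196, 0.981, 0.0]
wrist_force: [0.4, 0.1, 0.5]
opening: 0.805
finger_force: 0.0
```

```bash
python3 - <<'E'
from h import *
pose();togo([587,-44.7,17],22.5)
E
```

```text
t 6.08 grasp [587.8 -44.6  17.9] x [-0.923 -0.385  0.   ] y [-0.385  0.923  0.   ] z [-0. -0. -1.] F [0.4 0.1 0.5] op 0.805
turn [ 0.   -0.    0.03] shift after [0.04 0.01 0.05] shift first [0.04 0.01 0.05]
```

jog_arm(motion=[{"x": 0, "y": 0, "z": 0.05, "ax": 0, "ay": 0, "az": 0, "gripper": 255}, {"x": 0, "y": 0, "z": 0, "ax": 0, "ay": 0, "az": 0, "gripper": 255}, {"x": 0, "y": 0, "z": 0, "ax": 0, "ay": 0, "az": 0, "gripper": 255}, {"x": 0, "y": 0, "z": 0, "ax": 0, "ay": 0, "az": 0, "gripper": 255}, {"x": 0, "y": 0, "z": 0, "ax": 0, "ay": 0, "az": 0, "gripper": 255}, {"x": 0, "y": 0, "z": 0, "ax": 0, "ay": 0, "az": 0, "gripper": 255}], newtons=60)

```text
time_s: 6.82
ee_pos: [0.5881, -0.0446, 0.1724]
orientation: [0.0, -0.196, 0.981, -0.0]
wrist_force: [-0.3, -0.9, 6.4]
opening: 0.448
finger_force: 63.9
```

jog_arm(motion=[{"x": 0, "y": 0, "z": -0.3, "ax": 0, "ay": 0, "az": 0, "gripper": 255}, {"x": 0, "y": 0, "z": -0.7, "ax": 0, "ay": 0, "az": 0, "gripper": 255}, {"x": 0, "y": 0, "z": -1, "ax": 0, "ay": 0, "az": 0, "gripper": 255}, {"x": 0, "y": 0.5, "z": -1, "ax": 0, "ay": 0, "az": 0.93, "gripper": 255}, {"x": 0, "y": 0.8, "z": -1, "ax": 0, "ay": 0, "az": 0.93, "gripper": 255}, {"x": 0, "y": 0.9, "z": -0.5, "ax": 0, "ay": 0, "az": 0.93, "gripper": 255}, {"x": 0, "y": 0.9, "z": 0, "ax": 0, "ay": 0, "az": 0.93, "gripper": 255}, {"x": 0, "y": 0.9, "z": 0, "ax": 0, "ay": 0, "az": 0.93, "gripper": 255}, {"x": 0, "y": 0.9, "z": 0, "ax": 0, "ay": 0, "az": 0.93, "gripper": 255}, {"x": 0, "y": 0.9, "z": 0, "ax": 0, "ay": 0, "az": 0.93, "gripper": 255}, {"x": 0, "y": 0.5, "z": 0, "ax": 0, "ay": 0, "az": 0, "gripper": 255}, {"x": 0, "y": 0, "z": 0, "ax": 0, "ay": 0, "az": 0, "gripper": 255}])

```text
time_s: 8.32
ee_pos: [0.5716, 0.0796, 0.2623]
orientation: [0.0, 0.061, 0.998, 0.0]
wrist_force: [-0.8, -0.4, -2.8]
opening: 0.445
finger_force: 60.8
```

```bash
python3 - <<'E'
from h import *
i=optics.camera_info("wrist");pose();im=optics.capture("wrist");cv2.imwrite("pics/w3.png",im[:,:,::-1])
c,y=masks(im)
for k in rects(c,800,1e5): print(cv2.boundingRect(k),box(i,k,.014).round(1))
togo([548,173.5,60],-7.3,.152)
E
```

```text
t 8.32 grasp [571.7  79.7 107.6] x [-0.992  0.122 -0.001] y [0.122 0.992 0.001] z [ 0.001  0.001 -1.   ] F [-0.8 -0.4 -2.8] op 0.445
(239, 295, 82, 55) [659.4  70.9  70.2  45.9 -87.2]
(234, 175, 91, 83) [569.4  81.3  64.7  62.3  83. ]
(386, 0, 75, 142) [484.1 184.7  85.   38.8  -6.9]
turn [-0.    1.91  0.04] shift after [0.22 4.56 2.52] shift first [0.59 4.56 2.46]
```

View pics/w3.png

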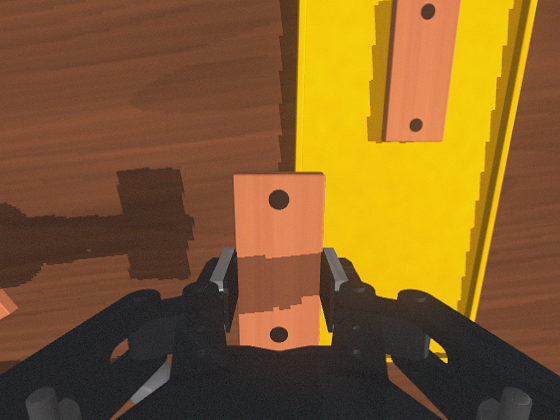

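The held plate is straight in the grip. The first plate's near end is at about (383,140)–(443,142). The frame's long edges are near x=300 and x=525 at row 100.

```bash
python3 - <<'E'
from h import *
i=optics.camera_info("wrist")
print(cast(i,[(384,139),(443,142),(396,0),(460,0)],.014).round(4)[:,:2])
print(cast(i,[(299,20),(296,160),(537,0),(475,320)],.011).round(4)[:,:2])
E
```

```text
[[0.5225 0.1582]
 [0.5295 0.1984]
 [0.4397 0.1686]
 [0.4444 0.2078]]
[[0.4425 0.1085]
 [0.5296 0.097 ]
 [0.4492 0.2576]
 [0.6762 0.228 ]]
```

jog_arm(motion=[{"x": 0, "y": 0.3, "z": 0, "ax": 0, "ay": 0.47, "az": 0, "gripper": 255}, {"x": 0, "y": 0.7, "z": 0, "ax": 0, "ay": 0.48, "az": 0, "gripper": 255}, {"x": 0, "y": 0.9, "z": 0, "ax": 0, "ay": 0.48, "az": 0, "gripper": 255}, {"x": 0, "y": 0.9, "z": 0, "ax": 0, "ay": 0.48, "az": 0, "gripper": 255}, {"x": 0, "y": 0.9, "z": 0.3, "ax": 0, "ay": 0, "az": 0, "gripper": 255}, {"x": 0.1, "y": 0.6, "z": 0.7, "ax": 0, "ay": 0, "az": 0, "gripper": 255}, {"x": 0.1, "y": 0.26, "z": 0.8, "ax": 0, "ay": 0, "az": 0, "gripper": 255}, {"x": 0, "y": 0, "z": 0.7, "ax": 0, "ay": 0, "az": 0, "gripper": 255}, {"x": 0, "y": 0, "z": 0, "ax": 0, "ay": 0, "az": 0, "gripper": 255}, {"x": 0, "y": 0, "z": 0, "ax": 0, "ay": 0, "az": 0, "gripper": 255}])

```text
time_s: 9.62
ee_pos: [0.5717, 0.17, 0.213]
orientation: [-0.076, 0.063, 0.995, 0.005]
wrist_force: [-1.2, -0.6, -2.3]
opening: 0.446
finger_force: 60.8
```

```bash
python3 - <<'E'
from h import *
pose();togo([548.5,173.6,28.5],-7.3,.152)
E
```

```text
t 9.62 grasp [548.4 172.9  60. ] x [-0.981  0.125  0.152] y [ 0.126  0.992 -0.   ] z [-0.151  0.019 -0.988] F [-1.2 -0.6 -2.3] op 0.446
turn [-0.01 -0.    0.01] shift after [-0.24  0.03  1.56] shift first [-0.24  0.03  1.56]
```

jog_arm(motion=[{"x": -0.06, "y": 0.03, "z": 0.4, "ax": 0, "ay": 0, "az": 0, "gripper": 255}, {"x": -0.06, "y": 0, "z": 0.4, "ax": 0, "ay": 0, "az": 0, "gripper": 255}, {"x": -0.05, "y": 0, "z": 0.3, "ax": 0, "ay": 0, "az": 0, "gripper": 255}, {"x": -0.03, "y": 0, "z": 0.2, "ax": 0, "ay": 0, "az": 0, "gripper": 255}, {"x": -0.01, "y": 0, "z": 0.1, "ax": 0, "ay": 0, "az": 0, "gripper": 255}, {"x": 0, "y": 0, "z": 0, "ax": 0, "ay": 0, "az": 0, "gripper": 255}, {"x": 0, "y": 0, "z": 0, "ax": 0, "ay": 0, "az": 0, "gripper": 255}])

```text
time_s: 10.5
ee_pos: [0.5715, 0.1714, 0.1848]
orientation: [-0.076, 0.063, 0.995, 0.005]
wrist_force: [0.0, 0.8, -2.9]
opening: 0.445
finger_force: 60.8
```

jog_arm(motion=[{"x": -0.01, "y": 0, "z": 0.06, "ax": 0, "ay": 0, "az": 0, "gripper": 255}, {"x": 0, "y": 0, "z": 0, "ax": 0, "ay": 0, "az": 0, "gripper": 255}, {"x": 0, "y": 0, "z": 0, "ax": 0, "ay": 0, "az": 0, "gripper": 255}])

```text
time_s: 10.88
ee_pos: [0.5714, 0.1714, 0.1834]
orientation: [-0.076, 0.062, 0.995, 0.005]
wrist_force: [-0.3, -0.6, -2.4]
opening: 0.446
finger_force: 60.8
```

jog_arm(motion=[{"x": -0.01, "y": 0, "z": 0.06, "ax": 0, "ay": 0, "az": 0, "gripper": 255}, {"x": 0, "y": 0, "z": 0, "ax": 0, "ay": 0, "az": 0, "gripper": 255}, {"x": 0, "y": 0, "z": 0, "ax": 0, "ay": 0, "az": 0, "gripper": 255}])

```text
time_s: 11.25
ee_pos: [0.5714, 0.1714, 0.1821]
orientation: [-0.076, 0.062, 0.995, 0.005]
wrist_force: [0.7, -0.2, -2.9]
opening: 0.447
finger_force: 60.8
```

jog_arm(motion=[{"x": -0.01, "y": 0, "z": 0.06, "ax": 0, "ay": 0, "az": 0, "gripper": 255}, {"x": 0, "y": 0, "z": 0, "ax": 0, "ay": 0, "az": 0, "gripper": 255}, {"x": 0, "y": 0, "z": 0, "ax": 0, "ay": 0, "az": 0, "gripper": 255}])

```text
time_s: 11.62
ee_pos: [0.5715, 0.1714, 0.1812]
orientation: [-0.076, 0.062, 0.995, 0.005]
wrist_force: [-0.5, -0.3, 2.1]
opening: 0.45
finger_force: 61.3
```

jog_arm(motion=[{"x": 0, "y": 0, "z": 0, "ax": 0, "ay": 0, "az": 0, "gripper": 138}, {"x": 0, "y": 0, "z": 0, "ax": 0, "ay": 0, "az": 0, "gripper": 130}, {"x": 0, "y": 0, "z": 0, "ax": 0, "ay": 0, "az": 0, "gripper": 110}, {"x": 0, "y": 0, "z": 0, "ax": 0, "ay": 0, "az": 0, "gripper": 80}, {"x": 0, "y": 0, "z": 0, "ax": 0, "ay": 0, "az": 0, "gripper": 50}, {"x": 0, "y": 0, "z": 0, "ax": 0, "ay": 0, "az": 0, "gripper": 50}, {"x": 0, "y": 0, "z": -0.3, "ax": 0, "ay": 0, "az": 0, "gripper": 50}, {"x": 0, "y": 0, "z": -0.8, "ax": 0, "ay": 0, "az": 0, "gripper": 50}, {"x": 0, "y": 0, "z": -1, "ax": 0, "ay": 0, "az": 0, "gripper": 50}, {"x": 0, "y": 0, "z": -1, "ax": 0, "ay": 0, "az": 0, "gripper": 50}, {"x": 0, "y": 0, "z": -1, "ax": 0, "ay": 0, "az": 0, "gripper": 50}, {"x": 0, "y": 0, "z": 0, "ax": 0, "ay": 0, "az": 0, "gripper": 50}])

```text
time_s: 13.12
ee_pos: [0.5849, 0.1699, 0.2644]
orientation: [-0.074, 0.063, 0.995, 0.006]
wrist_force: [-0.4, -0.3, -0.3]
opening: 0.803
finger_force: 0.0
```

```bash
python3 - <<'E'
from h import *
i=optics.camera_info("wrist");pose();im=optics.capture("wrist");cv2.imwrite("pics/w4.png",im[:,:,::-1])
c,y=masks(im)
for k in rects(c,800,1e5): print(cv2.boundingRect(k),box(i,k,.019).round(1))
togo([591.5,-180,130],21.7)
E
```

```text
t 13.12 grasp [562.3 173.  111.4] x [-0.981  0.124  0.148] y [0.125 0.992 0.002] z [-0.146  0.02  -0.989] F [-0.4 -0.3 -0.3] op 0.803
(250, 64, 58, 209) [513.2 180.1 148.7  40.7  -7.7]
turn [ 0.49 -1.84 -6.29] shift after [  6.13 -16.39  -1.08] shift first [ -2.36 -17.31  -1.46]
```

View pics/w4.png

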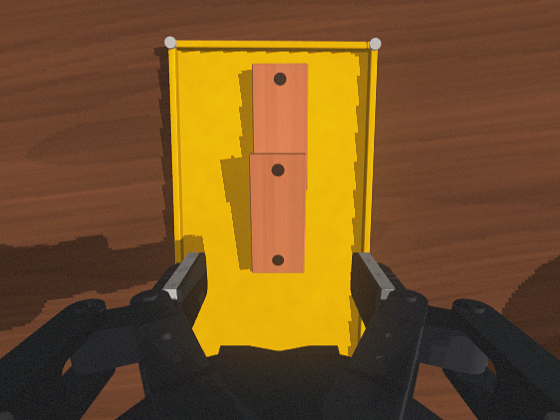

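Both plates lie in line, with the second's tail edge at row 153 on the first and its far end at row 272. Now for the other plate.

jog_arm(motion=[{"x": 0, "y": -0.4, "z": -0.6, "ax": 0, "ay": -0.92, "az": 0, "gripper": 0}, {"x": 0, "y": -0.9, "z": -0.7, "ax": 0, "ay": -0.92, "az": 0, "gripper": 0}, {"x": -0.2, "y": -1, "z": -0.7, "ax": 0, "ay": 0, "az": 0, "gripper": 0}, {"x": -0.2, "y": -1, "z": 0, "ax": 0, "ay": 0, "az": 0, "gripper": 0}, {"x": -0.2, "y": -1, "z": 0, "ax": 0, "ay": 0, "az": 0, "gripper": 0}, {"x": -0.2, "y": -1, "z": 0, "ax": 0, "ay": 0, "az": 0, "gripper": 0}, {"x": -0.2, "y": -1, "z": 0, "ax": 0, "ay": 0, "az": 0, "gripper": 0}, {"x": -0.2, "y": -1, "z": 0, "ax": 0, "ay": 0, "az": 0, "gripper": 0}, {"x": -0.2, "y": -1, "z": 0, "ax": 0, "ay": 0, "az": 0, "gripper": 0}, {"x": -0.2, "y": -1, "z": 0, "ax": 0, "ay": 0, "az": 0, "gripper": 0}, {"x": -0.2, "y": -1, "z": 0, "ax": 0, "ay": 0, "az": 0, "gripper": 0}, {"x": -0.2, "y": -1, "z": 0, "ax": 0, "ay": 0, "az": 0, "gripper": 0}])

```text
time_s: 14.68
ee_pos: [0.5983, -0.0612, 0.3016]
orientation: [-0.003, 0.063, 0.998, 0.0]
wrist_force: [-0.0, 1.2, -0.2]
opening: 1.001
finger_force: 0.0
```

jog_arm(motion=[{"x": -0.2, "y": -1, "z": 0, "ax": 0, "ay": 0, "az": 0, "gripper": 0}, {"x": -0.2, "y": -1, "z": 0, "ax": 0, "ay": 0, "az": 0, "gripper": 0}, {"x": -0.2, "y": -1, "z": 0, "ax": 0, "ay": 0, "az": 0, "gripper": 0}, {"x": 0, "y": -1, "z": 0, "ax": 0, "ay": 0, "az": -0.9, "gripper": 0}, {"x": 0, "y": -0.9, "z": 0, "ax": 0, "ay": 0, "az": -0.9, "gripper": 0}, {"x": 0, "y": -0.4, "z": 0, "ax": 0, "ay": 0, "az": -0.9, "gripper": 0}, {"x": 0, "y": 0, "z": 0, "ax": 0, "ay": 0, "az": -0.9, "gripper": 0}, {"x": 0, "y": 0, "z": 0, "ax": 0, "ay": 0, "az": -0.9, "gripper": 0}, {"x": 0, "y": 0, "z": 0, "ax": 0, "ay": 0, "az": -0.9, "gripper": 0}, {"x": 0, "y": 0, "z": 0, "ax": 0, "ay": 0, "az": -0.93, "gripper": 0}, {"x": 0, "y": 0, "z": 0, "ax": 0, "ay": 0, "az": 0, "gripper": 0}])

```text
time_s: 16.05
ee_pos: [0.5992, -0.1674, 0.3014]
orientation: [-0.003, -0.189, 0.982, 0.001]
wrist_force: [-0.7, 0.2, 0.5]
opening: 1.0
finger_force: 0.0
```

```bash
python3 - <<'E'
from h import *
i=optics.camera_info("wrist");pose();im=optics.capture("wrist");cv2.imwrite("pics/w5.png",im[:,:,::-1])
c,y=masks(im)
for k in rects(c,800,1e5): print(cv2.boundingRect(k),box(i,k,.010).round(1))
togo([591.5,-180,18],21.7)
E
```

```text
t 16.05 grasp [ 598.4 -167.3  146.7] x [-0.929 -0.371  0.005] y [-0.371  0.929  0.003] z [-0.006  0.001 -1.   ] F [-0.7  0.2  0.5] op 1.0
(240, 139, 48, 103) [ 590.7 -182.2   89.1   39.4   22.2]
turn [ 0.04 -0.06  0.01] shift after [ 0.6  -0.45  6.44] shift first [ 0.56 -0.47  6.44]
```

View pics/w5.png

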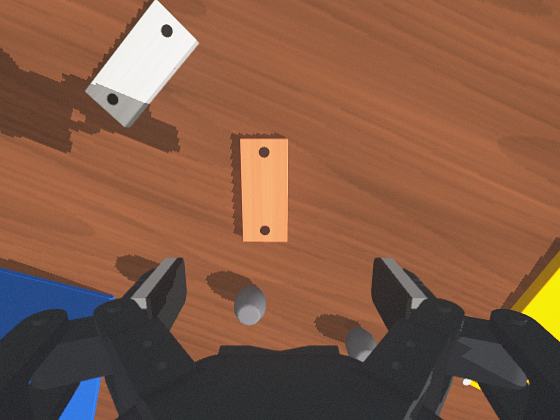

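The plate is at (264,190), in line with the tool; the pegs at (250,305) and (360,340) are clear of the finger line.

jog_arm(motion=[{"x": 0.3, "y": -0.27, "z": 0.5, "ax": 0.04, "ay": -0.06, "az": -0.08, "gripper": 50}, {"x": 0.3, "y": -0.27, "z": 0.8, "ax": 0, "ay": 0, "az": 0, "gripper": 50}, {"x": 0, "y": 0, "z": 1, "ax": 0, "ay": 0, "az": 0, "gripper": 50}, {"x": 0, "y": 0, "z": 1, "ax": 0, "ay": 0, "az": 0, "gripper": 50}, {"x": 0, "y": 0, "z": 1, "ax": 0, "ay": 0, "az": 0, "gripper": 50}, {"x": 0, "y": 0, "z": 0.8, "ax": 0, "ay": 0, "az": 0, "gripper": 50}, {"x": 0, "y": 0, "z": 0.6, "ax": 0, "ay": 0, "az": 0, "gripper": 50}, {"x": 0, "y": 0, "z": 0.4, "ax": 0, "ay": 0, "az": 0, "gripper": 50}, {"x": 0, "y": 0, "z": 0.3, "ax": 0, "ay": 0, "az": 0, "gripper": 50}, {"x": 0, "y": 0, "z": 0, "ax": 0, "ay": 0, "az": 0, "gripper": 50}])

```text
time_s: 17.35
ee_pos: [0.5922, -0.1812, 0.1733]
orientation: [-0.0, -0.193, 0.981, -0.0]
wrist_force: [0.2, -0.3, 0.3]
opening: 0.799
finger_force: 0.0
```

```bash
python3 - <<'E'
from h import *
pose();togo([590.7,-182,17.8],22.2)
E
```

```text
t 17.35 grasp [ 592.1 -181.2   18.6] x [-0.926 -0.378  0.   ] y [-0.378  0.926 -0.   ] z [-0. -0. -1.] F [ 0.2 -0.3  0.3] op 0.799
turn [-0. -0.  0.] shift after [ 0.08 -0.01  0.04] shift first [ 0.08 -0.01  0.04]
```

jog_arm(motion=[{"x": 0.08, "y": 0, "z": 0.04, "ax": 0, "ay": 0, "az": 0, "gripper": 255}, {"x": 0, "y": 0, "z": 0, "ax": 0, "ay": 0, "az": 0, "gripper": 255}, {"x": 0, "y": 0, "z": 0, "ax": 0, "ay": 0, "az": 0, "gripper": 255}, {"x": 0, "y": 0, "z": 0, "ax": 0, "ay": 0, "az": 0, "gripper": 255}, {"x": 0, "y": 0, "z": 0, "ax": 0, "ay": 0, "az": 0, "gripper": 255}, {"x": 0, "y": 0, "z": 0, "ax": 0, "ay": 0, "az": 0, "gripper": 255}], newtons=60)

```text
time_s: 18.1
ee_pos: [0.5909, -0.1821, 0.1735]
orientation: [0.0, -0.192, 0.981, -0.001]
wrist_force: [-1.5, 0.0, 6.2]
opening: 0.45
finger_force: 61.3
```

jog_arm(motion=[{"x": 0, "y": 0, "z": -0.3, "ax": 0, "ay": 0, "az": 0, "gripper": 255}, {"x": 0, "y": 0, "z": -0.7, "ax": 0, "ay": 0, "az": 0, "gripper": 255}, {"x": 0, "y": 0, "z": -1, "ax": 0, "ay": 0, "az": 0, "gripper": 255}, {"x": 0, "y": 0.5, "z": -1, "ax": 0, "ay": 0, "az": 0.92, "gripper": 255}, {"x": 0, "y": 0.8, "z": -1, "ax": 0, "ay": 0, "az": 0.92, "gripper": 255}, {"x": 0, "y": 1, "z": -0.5, "ax": 0, "ay": 0, "az": 0.92, "gripper": 255}, {"x": 0, "y": 1, "z": 0, "ax": 0, "ay": 0, "az": 0.92, "gripper": 255}, {"x": 0, "y": 1, "z": 0, "ax": 0, "ay": 0, "az": 0.92, "gripper": 255}, {"x": 0, "y": 1, "z": 0, "ax": 0, "ay": 0, "az": 0.92, "gripper": 255}, {"x": 0, "y": 1, "z": 0, "ax": 0, "ay": 0, "az": 0.92, "gripper": 255}, {"x": 0, "y": 1, "z": 0, "ax": 0, "ay": 0, "az": 0, "gripper": 255}, {"x": 0, "y": 1, "z": 0, "ax": 0, "ay": 0, "az": 0, "gripper": 255}])

```text
time_s: 19.6
ee_pos: [0.5781, -0.0175, 0.2633]
orientation: [0.001, 0.063, 0.998, -0.0]
wrist_force: [-0.1, 0.2, -3.4]
opening: 0.444
finger_force: 60.8
```

```bash
python3 - <<'E'
from h import *
pose();togo([610,80,108],-7.3)
E
```

```text
t 19.6 grasp [578.3 -17.5 108.6] x [-0.992  0.126 -0.001] y [ 0.126  0.992 -0.   ] z [ 0.001 -0.    -1.   ] F [-0.1  0.2 -3.4] op 0.444
turn [-0.    0.01  0.01] shift after [-0.96  5.04  0.03] shift first [-0.96  5.04  0.03]
```

jog_arm(motion=[{"x": -0.16, "y": 0.9, "z": 0, "ax": 0, "ay": 0, "az": 0, "gripper": 255}, {"x": -0.16, "y": 0.9, "z": 0, "ax": 0, "ay": 0, "az": 0, "gripper": 255}, {"x": -0.16, "y": 0.9, "z": 0, "ax": 0, "ay": 0, "az": 0, "gripper": 255}, {"x": -0.16, "y": 0.9, "z": 0, "ax": 0, "ay": 0, "az": 0, "gripper": 255}, {"x": -0.16, "y": 0.9, "z": 0, "ax": 0, "ay": 0, "az": 0, "gripper": 255}, {"x": -0.16, "y": 0.5, "z": 0, "ax": 0, "ay": 0, "az": 0, "gripper": 255}, {"x": 0, "y": 0, "z": 0, "ax": 0, "ay": 0, "az": 0, "gripper": 255}])

```text
time_s: 20.48
ee_pos: [0.6099, 0.0792, 0.2625]
orientation: [0.0, 0.063, 0.998, -0.0]
wrist_force: [0.2, -0.8, -2.9]
opening: 0.445
finger_force: 60.8
```

```bash
python3 - <<'E'
from h import *
i=optics.camera_info("wrist");pose();im=optics.capture("wrist");cv2.imwrite("pics/w6.png",im[:,:,::-1])
c,y=masks(im)
for k in rects(c,800,1e5):
    print(cv2.boundingRect(k),box(i,k,.014).round(1))
    if cv2.boundingRect(k)[0]>340:
        b=cv2.boxPoints(cv2.minAreaRect(k)); print(b.round(0).tolist(), (cast(i,b,.014)[:,:2]*1000).round(1).tolist())
E
```

```text
t 20.48 grasp [609.9  79.1 107.8] x [-0.992  0.126 -0.   ] y [ 0.126  0.992 -0.   ] z [ 0. -0. -1.] F [ 0.2 -0.8 -2.9] op 0.445
(239, 295, 81, 55) [697.9  69.7  70.2  45.5 -87.1]
(234, 177, 91, 82) [608.7  80.5  64.2  61.8  82.8]
(374, 0, 84, 178) [534.7 180.3 110.4  44.5  -8. ]
[[374.0, 176.0], [391.0, -6.0], [460.0, 1.0], [443.0, 182.0]] [[585.7, 150.8], [474.6, 166.3], [483.3, 208.9], [596.4, 199.7]]
```

View pics/w6.png

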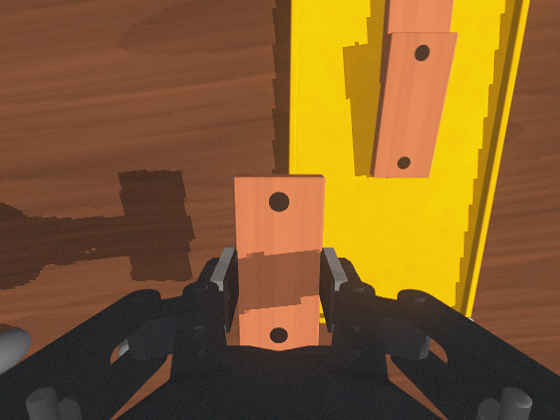

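The second plate's far end is near (374,176)–(429,178), as expected. Next I tilt and carry the third plate over.

```bash
python3 - <<'E'
from h import *
i=optics.camera_info("wrist")
print(cast(i,[(374,176),(429,178)],.014).round(4)[:,:2]);print(cast(i,[(388,32),(457,32)],.0238).round(4)[:,:2])
togo([611.3,164.6,60],-7.3,.152)
E
```

```text
[[0.5854 0.1496]
 [0.5917 0.1882]]
[[0.4972 0.1594]
 [0.5023 0.2008]]
turn [-0.01  1.9  -0.  ] shift after [-1.07  4.3   2.34] shift first [-0.71  4.31  2.47]
```

jog_arm(motion=[{"x": 0, "y": 0.3, "z": 0, "ax": 0, "ay": 0.47, "az": 0, "gripper": 255}, {"x": -0.2, "y": 0.7, "z": 0, "ax": 0, "ay": 0.47, "az": 0, "gripper": 255}, {"x": -0.2, "y": 0.8, "z": 0, "ax": 0, "ay": 0.48, "az": 0, "gripper": 255}, {"x": -0.2, "y": 0.9, "z": 0, "ax": 0, "ay": 0.48, "az": 0, "gripper": 255}, {"x": -0.2, "y": 0.8, "z": 0.3, "ax": 0, "ay": 0, "az": 0, "gripper": 255}, {"x": -0.2, "y": 0.5, "z": 0.7, "ax": 0, "ay": 0, "az": 0, "gripper": 255}, {"x": -0.07, "y": 0.3, "z": 0.8, "ax": 0, "ay": 0, "az": 0, "gripper": 255}, {"x": 0, "y": 0, "z": 0.5, "ax": 0, "ay": 0, "az": 0, "gripper": 255}, {"x": 0, "y": 0, "z": 0, "ax": 0, "ay": 0, "az": 0, "gripper": 255}, {"x": 0, "y": 0, "z": 0, "ax": 0, "ay": 0, "az": 0, "gripper": 255}])

```text
time_s: 21.78
ee_pos: [0.635, 0.1609, 0.2151]
orientation: [-0.075, 0.064, 0.995, 0.004]
wrist_force: [-0.3, 0.1, -2.8]
opening: 0.448
finger_force: 60.7
```

```bash
python3 - <<'E'
from h import *
pose();togo([611.3,164.6,33],-7.3,.152)
E
```

```text
t 21.77 grasp [611.9 163.8  62.1] x [-0.98   0.127  0.151] y [ 0.128  0.992 -0.001] z [-0.149  0.019 -0.989] F [-0.3  0.1 -2.8] op 0.448
turn [-0.01  0.01 -0.02] shift after [-0.19  0.03  1.44] shift first [-0.19  0.03  1.44]
```

jog_arm(motion=[{"x": -0.06, "y": 0.03, "z": 0.4, "ax": 0, "ay": 0, "az": 0, "gripper": 255}, {"x": -0.06, "y": 0, "z": 0.4, "ax": 0, "ay": 0, "az": 0, "gripper": 255}, {"x": -0.04, "y": 0, "z": 0.3, "ax": 0, "ay": 0, "az": 0, "gripper": 255}, {"x": -0.03, "y": 0, "z": 0.2, "ax": 0, "ay": 0, "az": 0, "gripper": 255}, {"x": 0, "y": 0, "z": 0.1, "ax": 0, "ay": 0, "az": 0, "gripper": 255}, {"x": 0, "y": 0, "z": 0, "ax": 0, "ay": 0, "az": 0, "gripper": 255}, {"x": 0, "y": 0, "z": 0, "ax": 0, "ay": 0, "az": 0, "gripper": 255}])

```text
time_s: 22.65
ee_pos: [0.6345, 0.1623, 0.1867]
orientation: [-0.076, 0.064, 0.995, 0.005]
wrist_force: [0.5, -0.2, -2.7]
opening: 0.446
finger_force: 60.8
```

jog_arm(motion=[{"x": -0.01, "y": 0, "z": 0.06, "ax": 0, "ay": 0, "az": 0, "gripper": 255}, {"x": 0, "y": 0, "z": 0, "ax": 0, "ay": 0, "az": 0, "gripper": 255}, {"x": 0, "y": 0, "z": 0, "ax": 0, "ay": 0, "az": 0, "gripper": 255}])

```text
time_s: 23.02
ee_pos: [0.6344, 0.1622, 0.1853]
orientation: [-0.076, 0.064, 0.995, 0.005]
wrist_force: [-0.1, -1.1, -1.9]
opening: 0.445
finger_force: 60.8
```

jog_arm(motion=[{"x": -0.01, "y": 0, "z": 0.06, "ax": 0, "ay": 0, "az": 0, "gripper": 255}, {"x": 0, "y": 0, "z": 0, "ax": 0, "ay": 0, "az": 0, "gripper": 255}, {"x": 0, "y": 0, "z": 0, "ax": 0, "ay": 0, "az": 0, "gripper": 255}])

```text
time_s: 23.4
ee_pos: [0.6344, 0.1622, 0.184]
orientation: [-0.076, 0.064, 0.995, 0.005]
wrist_force: [-0.4, -0.9, -2.0]
opening: 0.446
finger_force: 60.8
```

Grasp point is at about 31 mm; going down further in small steps.

jog_arm(motion=[{"x": -0.01, "y": 0, "z": 0.06, "ax": 0, "ay": 0, "az": 0, "gripper": 255}, {"x": 0, "y": 0, "z": 0, "ax": 0, "ay": 0, "az": 0, "gripper": 255}, {"x": 0, "y": 0, "z": 0, "ax": 0, "ay": 0, "az": 0, "gripper": 255}])

```text
time_s: 23.78
ee_pos: [0.6344, 0.1622, 0.1828]
orientation: [-0.076, 0.064, 0.995, 0.005]
wrist_force: [-0.6, 0.4, -3.0]
opening: 0.445
finger_force: 60.8
```

jog_arm(motion=[{"x": 0, "y": 0, "z": 0.05, "ax": 0, "ay": 0, "az": 0, "gripper": 255}, {"x": 0, "y": 0, "z": 0, "ax": 0, "ay": 0, "az": 0, "gripper": 255}, {"x": 0, "y": 0, "z": 0, "ax": 0, "ay": 0, "az": 0, "gripper": 255}])

```text
time_s: 24.15
ee_pos: [0.6344, 0.1623, 0.1824]
orientation: [-0.076, 0.064, 0.995, 0.005]
wrist_force: [-0.6, -1.1, 3.8]
opening: 0.444
finger_force: 61.4
```

Contact; releasing and backing off.

jog_arm(motion=[{"x": 0, "y": 0, "z": 0, "ax": 0, "ay": 0, "az": 0, "gripper": 138}, {"x": 0, "y": 0, "z": 0, "ax": 0, "ay": 0, "az": 0, "gripper": 130}, {"x": 0, "y": 0, "z": 0, "ax": 0, "ay": 0, "az": 0, "gripper": 110}, {"x": 0, "y": 0, "z": 0, "ax": 0, "ay": 0, "az": 0, "gripper": 80}, {"x": 0, "y": 0, "z": 0, "ax": 0, "ay": 0, "az": 0, "gripper": 50}, {"x": 0, "y": 0, "z": 0, "ax": 0, "ay": 0, "az": 0, "gripper": 50}, {"x": 0, "y": 0, "z": -0.3, "ax": 0, "ay": 0, "az": 0, "gripper": 50}, {"x": 0, "y": 0, "z": -0.8, "ax": 0, "ay": 0, "az": 0, "gripper": 50}, {"x": 0, "y": 0, "z": -1, "ax": 0, "ay": 0, "az": 0, "gripper": 50}, {"x": 0, "y": 0, "z": -1, "ax": 0, "ay": 0, "az": 0, "gripper": 50}, {"x": 0, "y": 0, "z": -1, "ax": 0, "ay": 0, "az": 0, "gripper": 50}, {"x": 0, "y": 0, "z": -1, "ax": 0, "ay": 0, "az": 0, "gripper": 50}])

```text
time_s: 25.65
ee_pos: [0.6499, 0.1603, 0.2848]
orientation: [-0.075, 0.064, 0.995, 0.005]
wrist_force: [0.3, -0.6, -0.3]
opening: 0.802
finger_force: 0.0
```

jog_arm(motion=[{"x": 0, "y": 0, "z": -1, "ax": 0, "ay": 0, "az": 0, "gripper": 50}, {"x": 0, "y": 0, "z": -0.5, "ax": 0, "ay": 0, "az": 0, "gripper": 50}, {"x": 0, "y": 0, "z": 0, "ax": 0, "ay": 0, "az": 0, "gripper": 50}, {"x": 0, "y": 0, "z": 0, "ax": 0, "ay": 0, "az": 0, "gripper": 50}])

```text
time_s: 26.15
ee_pos: [0.6537, 0.1597, 0.3117]
orientation: [-0.076, 0.064, 0.995, 0.004]
wrist_force: [0.4, -0.2, -0.2]
opening: 0.805
finger_force: 0.0
```

```bash
python3 - <<'E'
from h import *
i=optics.camera_info("wrist");pose();im=optics.capture("wrist");cv2.imwrite("pics/w7.png",im[:,:,::-1])
c,y=masks(im)
for k in rects(c,800,1e5): print(cv2.boundingRect(k),box(i,k,.019).round(1))
E
```

```text
t 26.15 grasp [630.2 162.6 158.8] x [-0.98   0.126  0.153] y [ 0.127  0.992 -0.001] z [-0.151  0.019 -0.988] F [ 0.4 -0.2 -0.2] op 0.805
(256, 0, 49, 253) [545.9 175.3 212.5  40.4  -8.4]
```

View pics/w7.png

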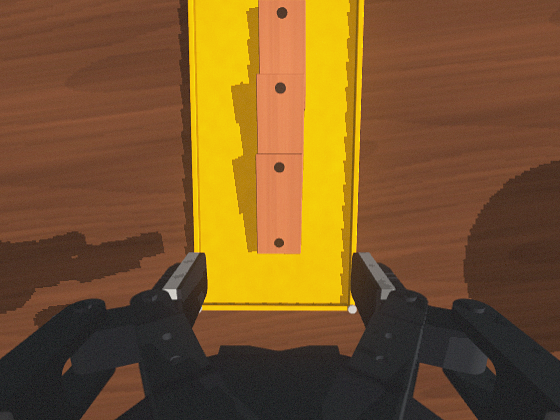

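The row is shingled: tail edges are at rows 73 and 153, and the far end is at row 253. I'll check the spacing in numbers.

```bash
python3 - <<'E'
from h import *
i=optics.camera_info("wrist")
a=cast(i,[(281,73),(279,153)],.0238)[:,:2];b=cast(i,[(278.5,253)],.014)[:,:2]
print(a.round(4),b.round(4),np.linalg.norm(a[1]-a[0]),np.linalg.norm(b[0]-a[1]))
print(cast(i,[(192,100),(361,100),(198,250),(356,250)],.011)[:,:2].round(4))
E
```

```text
[[0.4997 0.182 ]
 [0.5643 0.1722]] [[0.6527 0.1605]] 0.06530442414448792 0.08918545685279705
[[0.5083 0.1025]
 [0.527  0.2492]
 [0.6413 0.0871]
 [0.6597 0.2315]]
```

```bash
python3 -c "
from plant import bot
print(bot.job_done())"
```

```text
the job is handed in; nothing more can be done
None
```

I laid both loose plates on after the first and handed the job in at about 26 s, but no verdict came back. By the wrist camera the second and third are 65 mm apart (about 25 mm overlap), the first and second about 62 mm, and the row is about 4 mm off the middle line.

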